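Move a charged pack from the eject dock to the microscope lamp supply

ROBOT

A 6-joint arm with a two-finger parallel gripper is mounted at the origin on the work surface. World frame = base frame: x ahead of the robot, y to its left, z up, the work surface at z = 0. Lengths are in mm, angles in rad, forces in N, time in s.
With the tool pointing down it reaches from about 275 to 825 mm from the base axis. Payload 4.9 kg.
Tool frame: the origin (TCP) lies at the very end of the fingers, on their centre line; the grasp point (between the pads) lies 19 mm behind it; z points along the fingers, y is the line along which they close (so a half turn about z gives the same grasp; the last joint's range is limited). The gripper opens to 85 mm and grips with 20 to 120 N. Pads are 22 mm wide; open, the fingers measure 114 mm over their backs; the gripper's body (76 mm by 85 mm) begins 54 mm behind the grasp point. The pads swing forward as they close: fully open they stand 13 mm farther back than shut.
Start: joints at [0.989, 0.326, -0.193, 1.052, 0, 1.437], TCP at [238.138, 495.791, 231.281] pointing down, gripper open.
Joint ranges: [-2.65, 2.65], [-0.97, 1.79], [-1.3, 1.35], [-1.93, 2.1], [-1.47, 1.37], [-3.14, 3.14]. Speed limits (rad/s): [2.57, 2.57, 3.14, 3.14, 3.14, 3.14].

INTERFACE

Orientations are given as [roll, pitch, yaw] about the fixed x, y, z axes, in that order (R = Rz(yaw) Ry(pitch) Rx(roll)).
In Python, from bench import bot, solve_ik, imaging gives the robot as it stands. Calls block until the motion is done:
- bot.move_ptp(position, orientation): joint-space move of the TCP to a pose.
- bot.movel(position, rot=None, max_speed=150, threshold=None): straight line of the TCP; rot=None keeps the orientation; max_speed is the mean speed in mm/s. With threshold (N) it stops when the force on the tool has changed by that much, and returns True; else False.
- bot.move_j(angles): joint-space move.
- bot.grip(opening, effort=None): opening from 0.0 (shut) to 1.0 (fully open); effort is the grip in N (None keeps the last); returns when the fingers have stopped.
- bot.dwell(seconds).
- solve_ik(position, orientation): joint angles nearest the present ones, or None.
- bot.get_state(): the state.
- imaging.capture(name): name is "side" or "top" or "wrist"; returns the picture (480x640x3 uint8, blue, green, red); there is no depth.
- imaging.camera_model(name): a dict with "K" (3x3 intrinsics, pixels), "position" and "rotation" of the camera in the world. Camera axes: x right, y up, looking along -z (the intrinsics and any distortion apply to the point x, -y, -z); pixel columns grow to the right and rows downward; lengths in mm; the calibration is good to about 2 mm. The wrist camera is an equidistant fisheye: a pixel r from the principal point sees the ray r / f radians off the axis. A picture is of the moment at which its call begins: read the wrist's pose just before it. camera_model takes no time and is no camera call; for the wrist camera it gives the pose at the moment of the call.
A pose or a line that the arm cannot do raises bot.IKError and nothing moves.
- bot.sign_off(): hands the job in; it is judged then, once.
The state is a dict: "t": time; "qpos": joint angles; "joint_velocities": joint speeds; "effort": joint torques, N m; "tcp_pos": TCP position; "orientation": TCP orientation; "contact_force": force on the tool from outside, world axes, zero at the start; "wrist_torque": the same for the moment, N m; "opening": opening from 0.0 (shut) to 1.0 (fully open); "gripper_force": force on a finger pad.
Only numpy, scipy, OpenCV 4.12 (cv2) and the standard library are available. Lean on these libraries where they do the work, as an engineer would, in place of code of your own. Each camera call takes 0.05 s, during which the arm holds its last target. There are 200 camera calls.

TASK

Press the dock's ejector lever fully down so that the seated battery pack rises out of its pocket, lift the pack out, stand it upright on the rubber mat and let go of it there, since it must be gripped another way for the next step: the lamp supply's bay leaves room for fingers only at the pack's two narrow ends. Then pick it up again and lower it, without dropping it, upright and fully down into the bay, about centred between the bay's open ends, and let go. Leave the bottle, the slide box and the jar where they stand.

Things in the scene. Friction and masses are not known exactly. Their poses are not given: they have to be found in the camera images.
- pack_center (a point): Centre (half-way up) of the loose battery pack: grey plastic brick, black band near its top, 36 mm thick (x) x 64 mm wide (y) x 76 mm tall (z up), about 0.35 kg. It starts in the dock's pocket, top 2 mm below the rim, so it cannot be gripped. Lever fully down: 36 mm higher, top 34 mm above the rim, still guided by the pocket; then draw it straight up by 45 mm or more.
- dock: The fixed charging dock, origin under the pocket's centre at bench level; x points away from the lever, y along the pocket's length, z up. A white block 64 mm (x) x 88 mm (y), rim 86 mm high, with a lower power section (52 mm high) behind it out to x = +62 mm and the lever in front (-x).
- pocket (a point): Centre of the pocket's mouth, at the rim, 86 mm above the bench; axes as the dock's. Pocket 40 (x) x 68 mm (y): 2 mm play round the pack. At each end (y = +-34 to +-44 mm) a guard, 40 mm wide in x, rises 42 mm above the rim and covers the raised pack's narrow ends: grip it only across its 36 mm thickness (along x), where the sides above the rim are free.
- paddle (a point): Centre of the upper face of the ejector lever's grey paddle, 36 mm (x) x 50 mm (y), in front of the dock (its -x side), 132 mm from the pocket's centre. Moves with the lever; its axes are the lever's, parallel to the dock's at joint 0.
- ejector (a joint): Lever angle: 0 at the start (paddle up, its top 75 mm above the bench), 0.4 at its stop (fully down, top 39 mm above the bench: 36 mm of travel, almost straight down). Pivot 90 mm behind the paddle, 52 mm above the bench. Pressing takes about 8 to 14 N all the way and raises the pack by 0.09 m per rad. It is stiff and stays where it is left, holding the pack up.
- mat_top (a point): Centre of the upper face of the black rubber set-down mat, 130 x 130 mm, 3 mm thick, fixed flat on the bench.
- supply: The fixed lamp supply: a low white box 150 mm (x) x 120 mm (y) x 25 mm high, origin under its centre at bench level, with the bay's two upright aluminium plates on top.
- bay (a point): Centre of the bay's floor, 25 mm above the bench; x across the bay, y along it to its open ends, z up. Plates at x = +-23 mm (46 mm gap), 6 mm thick, 50 mm long, 68 mm high, with lips flaring out above to 79 mm. The pack stands with its 36 mm thickness across the gap, either way round, its ends 7 mm out beyond the plates. No room for fingers between plates and pack.
- cleaner_center (a point): Centre of the white lens-cleaner bottle, 56 mm across, 140 mm tall, loose; leave it alone.
- slidebox_center (a point): Centre of the closed black slide box, 70 x 95 x 32 mm, loose; leave it alone.
- jar_center (a point): Centre of the small jar with black lid, 60 mm across, 70 mm tall, loose; leave it alone.
There are look-alikes about, which are no part of the job. What is shaped like the supply but green is not meant.

How it is judged:
By the outcome, as a careful person would: the job done as asked, in the order asked, and still so for the second after the job is handed in, with the robot touching nothing.
It also fails if it takes over 72 s, if anything falls off the work surface, if the arm or the gripper's body presses on something with over 40 N, if the wrist force passes 120 N, or if a joint passes its speed limit or range.

## Working session

There is one attempt and no reset: what is moved stays moved. The work goes in short steps, each a Python script; the robot and the scene stay as the last script left them, time stands still between calls to the robot, and variables do not carry over. Pictures are saved under pics/ and viewed, at most 14 in all, crops included, and the job is handed in when it is done.

```bash
ls; mkdir -p pics; python3 - <<'E'
from bench import bot, imaging
import cv2
for n in ("top","side"):
    cv2.imwrite(f"pics/{n}0.png",imaging.capture(n)); m=imaging.camera_model(n); print(n,m)
print(bot.get_state())
E
```

```text
pics
top {'K': array([[574.00260017,   0.        , 315.44337143],
       [  0.        , 574.00260017, 233.42794351],
       [  0.        ,   0.        ,   1.        ]]), 'position': array([ 470.62392134, -143.97181855, 1395.63623986]), 'rotation': array([ 0.0735543 ,  0.0203351 , -1.54319837])}
side {'K': array([[464.13264051,   0.        , 320.73039248],
       [  0.        , 464.13264051, 241.99358771],
       [  0.        ,   0.        ,   1.        ]]), 'position': array([ 332.15636146, -884.88298235,  828.63240643]), 'rotation': array([ 0.80186507, -0.00478928, -0.3086178 ])}
{'t': 0.1, 'qpos': array([ 9.88793820e-01,  3.26873431e-01, -1.93487675e-01,  1.05196715e+00,
        2.77018367e-07,  1.43662813e+00]), 'joint_velocities': array([ 9.66605017e-05, -2.20452466e-04,  2.36871324e-03, -6.47375245e-04,
        1.02368107e-03, -1.00780464e-04]), 'effort': array([ 5.51577850e-04, -4.44237792e+01,  2.63038051e+01,  7.89603742e-03,
       -1.25311990e-04,  2.08370388e-06]), 'tcp_pos': array([237.84917943, 495.3459705 , 230.57668044]), 'orientation': array([-3.14007453e+00, -2.05194474e-04,  2.69375819e+00]), 'contact_force': array([0.28204409, 0.02247139, 0.75733719]), 'wrist_torque': array([-0.04605811,  0.01574218, -0.04250905]), 'gripper_force': 0.0, 'opening': 1.0000772953429466}
```

View pics/top0.png

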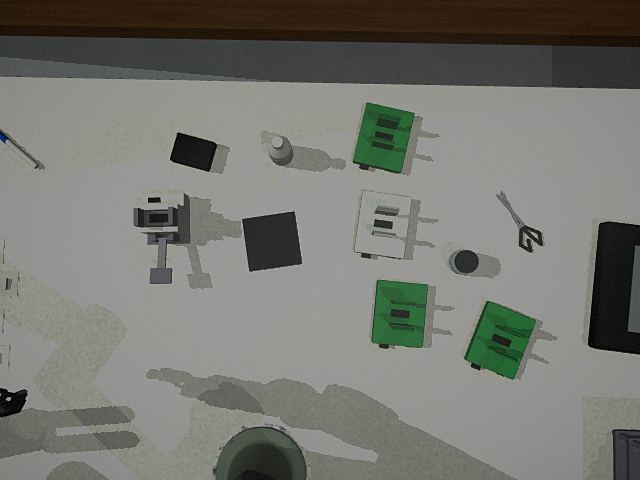

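View pics/side0.png

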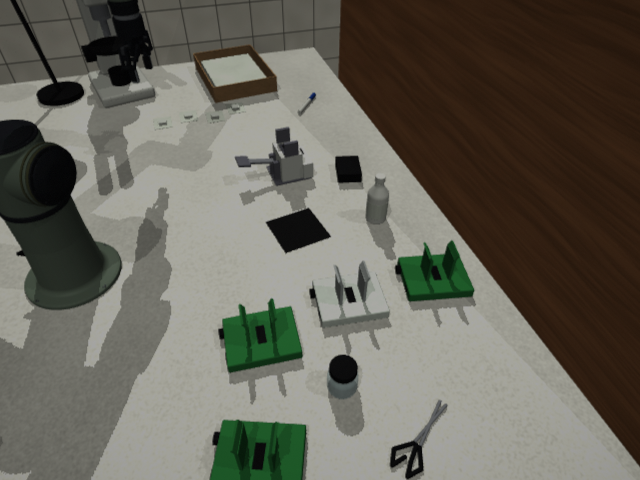

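The top view shows the dock at about (160,218) with its paddle at (161,276), mat at (272,241) and white supply at (385,225). The other three supplies are green. The side view agrees. I'll enlarge the top view.

```bash
cat > h.py <<'E'
import numpy as np, cv2
from scipy.spatial.transform import Rotation as Ro
from bench import bot, solve_ik, imaging
def ray(m,u,v,fish=False):
    K=m["K"]; x=(u-K[0,2])/K[0,0]; y=(v-K[1,2])/K[1,1]
    if fish:
        t=np.hypot(x,y); s=np.sin(t)/t if t>1e-9 else 1; d=np.array([x*s,-y*s,-np.cos(t)])
    else: d=np.array([x,-y,-1])
    return Ro.from_euler("xyz",m["rotation"]).apply(d)
def at_z(m,u,v,z,fish=False):
    d=ray(m,u,v,fish); p=np.asarray(m["position"]); return (p+d*(z-p[2])/d[2])
def proj(m,P,fish=False):
    c=Ro.from_euler("xyz",m["rotation"]).inv().apply(np.atleast_2d(P)-m["position"]); x,y,z=c[:,0],-c[:,1],-c[:,2]
    r=np.hypot(x,y)
    k=np.arctan2(r,z)/np.maximum(r,1e-9) if fish else 1/z
    K=m["K"]; return np.c_[K[0,0]*x*k+K[0,2],K[1,1]*y*k+K[1,2]]
E
python3 - <<'E'
import cv2
a=cv2.imread("pics/top0.png")
cv2.imwrite("pics/topA.png",cv2.resize(a[180:300,120:310],None,fx=4.2,fy=4.2,interpolation=cv2.INTER_CUBIC))
s=cv2.imread("pics/side0.png")
x=cv2.resize(a[180:270,345:445],(400,360),interpolation=cv2.INTER_CUBIC)
y=cv2.resize(s[120:210,230:330],(400,360),interpolation=cv2.INTER_CUBIC)
cv2.imwrite("pics/B.png",cv2.hconcat([x,y]))
E
```

```text
(no output)
```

View pics/topA.png

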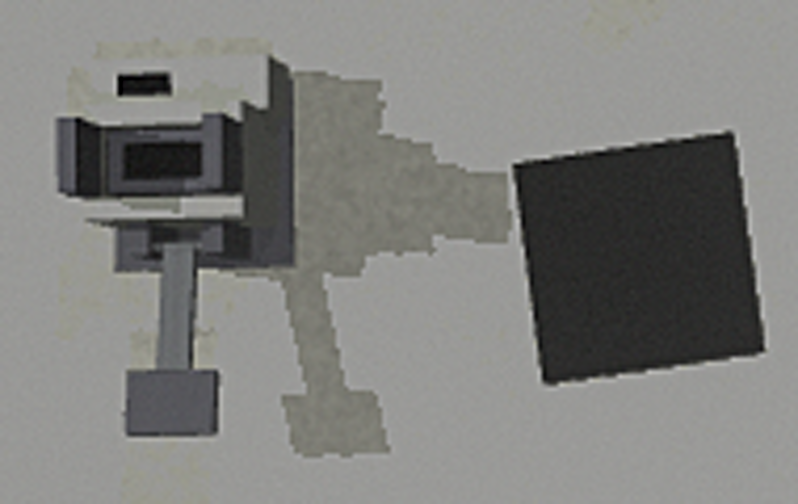

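View pics/B.png

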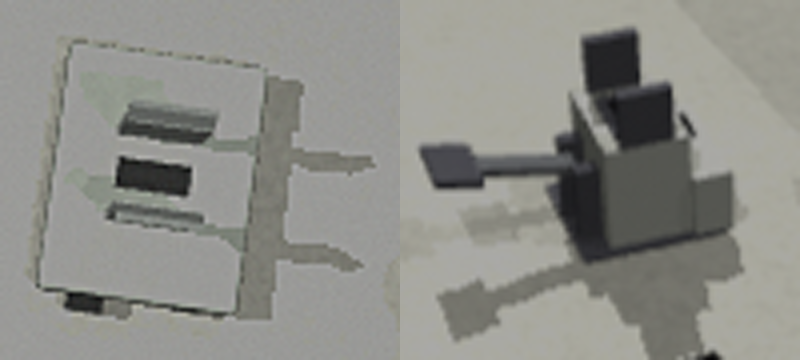

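```bash
cat > fit.py <<'E'
from h import *
from scipy.optimize import least_squares
def fit(m,model,px,x0,fish=False):
    model=np.array(model,float); px=np.array(px,float)
    def W(p): 
        c,s=np.cos(p[2]),np.sin(p[2]); return np.c_[p[0]+c*model[:,0]-s*model[:,1],p[1]+s*model[:,0]+c*model[:,1],model[:,2]]
    r=least_squares(lambda p:(proj(m,W(p),fish)-px).ravel()*[1]*1,x0,x_scale=[10,10,.1])
    return r.x, np.abs(r.fun).max()
def box(w,l,z,cx=0): # order: image TL,TR,BR,BL  = (+x,+y),(+x,-y),(-x,-y),(-x,+y)
    return [(cx+w/2,l/2,z),(cx+w/2,-l/2,z),(cx-w/2,-l/2,z),(cx-w/2,l/2,z)]
E
python3 - <<'E'
from fit import *
m=imaging.camera_model("top")
A=lambda L:[((x+.5)/4.2-.5+120,(y+.5)/4.2-.5+180) for x,y in L]
B=lambda L:[((x+.5)/4-.5+345,(y+.5)/4-.5+180) for x,y in L]
pad=A([(126,370),(218,370),(218,435),(126,435)])
gd=A([(57,118),(222,114),(222,190),(57,193)])
print("paddle",fit(m,box(36,50,75),pad,[400,200,0]))
print("guards",fit(m,box(40,88,128),gd,[500,200,0]))
print("dock",fit(m,box(36,50,75,-132)+box(40,88,128),pad+gd,[500,200,0]))
print("mat",fit(m,box(130,130,3),A([(513,164),(733,131),(764,351),(545,383)]),[450,0,0]))
print("supply",fit(m,box(150,120,25),B([(68,40),(268,68),(238,315),(38,288)]),[500,-300,0]))
# plates lips at z=104
for c in [(121,117),(128,100),(217,110),(212,143),(120,134),(106,215),(203,225)]: print(at_z(m,*B([c])[0],104).round(0))
for n,(u,v),z in [("bottle",(276,142),140),("slide",(195,152),32),("jar",(466,262),70)]: print(n,at_z(m,u,v,z).round())
print(bot.get_state()["tcp_pos"], imaging.camera_model("wrist"))
E
```

```text
paddle (array([4.60662200e+02, 2.40241324e+02, 3.44919391e-02]), np.float64(0.2915656129839306))
guards (array([5.92344960e+02, 2.48479053e+02, 4.70085683e-02]), np.float64(0.13560666921665643))
dock (array([5.92393369e+02, 2.48144846e+02, 5.72073068e-02]), np.float64(0.41923568124931876))
mat (array([ 5.51731276e+02, -6.77615731e+00,  1.74543013e-01]), np.float64(0.4115845467866279))
supply (array([ 5.97793340e+02, -2.73926165e+02, -1.05086620e-01]), np.float64(0.319972378308222))
[ 624. -248.  104.]
[ 634. -252.  104.]
[ 629. -302.  104.]
[ 611. -299.  104.]
[ 614. -247.  104.]
[ 568. -240.  104.]
[ 564. -295.  104.]
bottle [764. -23. 140.]
slide [760. 183.  32.]
jar [ 511. -462.   70.]
[237.84917943 495.3459705  230.57668044] {'K': array([[371.64829954,   0.        , 314.57020785],
       [  0.        , 371.64829954, 236.6426022 ],
       [  0.        ,   0.        ,   1.        ]]), 'position': array([177.58463311, 525.56848472, 372.68654803]), 'rotation': array([-2.71958300e-01,  6.51704105e-04,  1.12316196e+00])}
```

```bash
python3 - <<'E'
from h import *
pi=np.pi; D=.05
for p,y in [((461,241,140),D),((592,248,150),D),((552,-7,120),-.105),((598,-274,150),-.105)]:
    for k in (0,pi/2,-pi/2,pi):
        q=solve_ik(p,[pi,0,y+k]); print(p,round(y+k,2),None if q is None else np.round(q,2))
psi=D+pi/2
bot.grip(0.0,60)
bot.move_ptp([461,241,110],[pi,0,psi]); print(bot.get_state()["t"])
print(bot.movel([461,241,34],max_speed=40,threshold=30)); s=bot.get_state(); print(s["t"],s["tcp_pos"],s["contact_force"])
bot.movel([461,241,120]); 
bot.grip(1.0)
bot.move_ptp([540,246,230],[pi,0,psi]); 
m=imaging.camera_model("wrist"); a=imaging.capture("wrist"); cv2.imwrite("pics/w1.png",a); import json
json.dump({k:np.asarray(v).tolist() for k,v in m.items()},open("w1.json","w"))
s=bot.get_state(); print(s["t"],s["tcp_pos"],m["position"],m["rotation"])
P=[(592,248,86),(592,248,120),(461,241,39)]; print(proj(m,P,True))
E
```

```text
(461, 241, 140) 0.05 [ 0.34  0.35 -0.41  0.81  0.   -2.85]
(461, 241, 140) 1.62 [ 0.34  0.35 -0.41  0.81  0.    1.86]
(461, 241, 140) -1.52 [ 0.34  0.35 -0.41  0.81  0.   -1.28]
(461, 241, 140) 3.19 [ 0.34  0.35 -0.41  0.81  0.    0.29]
(592, 248, 150) 0.05 [ 0.28  0.55 -0.05  0.97  0.   -2.91]
(592, 248, 150) 1.62 [ 0.28  0.55 -0.05  0.97  0.    1.8 ]
(592, 248, 150) -1.52 [ 0.28  0.55 -0.05  0.97  0.   -1.34]
(592, 248, 150) 3.19 [ 0.28  0.55 -0.05  0.97  0.    0.23]
(552, -7, 120) -0.1 [-0.15  0.43 -0.35  0.8   0.    3.1 ]
(552, -7, 120) 1.47 [-0.15  0.43 -0.35  0.8   0.    1.53]
(552, -7, 120) -1.68 [-0.15  0.43 -0.35  0.8   0.   -1.61]
(552, -7, 120) 3.04 [-0.15  0.43 -0.35  0.8   0.   -0.04]
(598, -274, 150) -0.1 [-0.54  0.58  0.    0.99  0.    2.7 ]
(598, -274, 150) 1.47 [-0.54  0.58  0.    0.99  0.    1.13]
(598, -274, 150) -1.68 [-0.54  0.58  0.    0.99  0.   -2.01]
(598, -274, 150) 3.04 [-0.54  0.58  0.    0.99  0.   -0.44]
2.2167
True
3.825 [459.08032404 240.86037152  39.86225705] [-4.02309022 -0.83572308 12.58691147]
5.95 [538.89717499 245.72704398 228.90847513] [537.59116558 314.46979109 371.96534126] [-2.71384417e-01 -1.99489156e-04  4.99337457e-02]
[[378.33177451 224.02370281]
 [386.17595212 235.27661621]
 [228.42126226 212.75886384]]
```

View pics/w1.png

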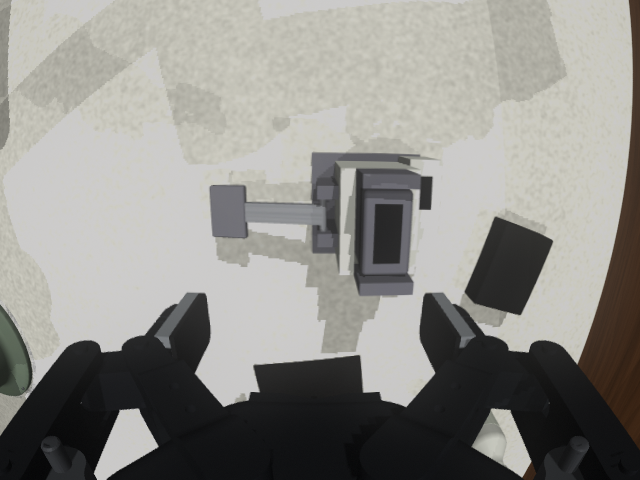

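The wrist view shows the lever down (paddle at 228,210) and the pack's top raised between the guards, around (388,233). I'll enlarge this region.

```bash
python3 - <<'E'
import cv2
a=cv2.imread("pics/w1.png"); cv2.imwrite("pics/w1c.png",cv2.resize(a[145:305,300:450],(750,800),interpolation=cv2.INTER_CUBIC)[:, :][60:660] if 0 else cv2.resize(a[155:305,310:440],(520,600),interpolation=cv2.INTER_CUBIC))
E
```

```text
(no output)
```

View pics/w1c.png

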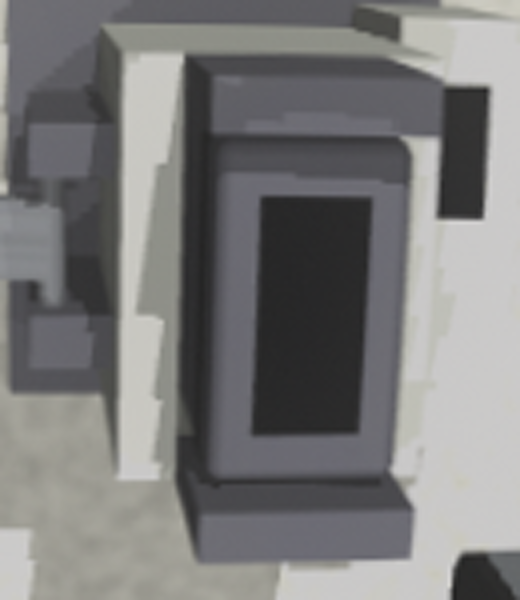

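```bash
python3 - <<'E'
from fit import *
import json
m={k:np.array(v) for k,v in json.load(open("w1.json")).items()}
A=lambda L:[((x+.5)/4-.5+310,(y+.5)/4-.5+155) for x,y in L]
def model(w,l,z): return [(-w/2,l/2,z),(w/2,l/2,z),(w/2,-l/2,z),(-w/2,-l/2,z)]
pk=A([(215,137),(410,137),(391,478),(206,478)])
for z in (112,116,120,124): print(z,fit(m,model(36,64,z),pk,[592,248,.05],True))
g=A([(207,74),(442,79),(412,560),(198,562)])
print("guard",fit(m,model(40,88,128),g,[592,248,.05],True))
pd=[(211,186),(244,186),(247,237),(213,238)]
for z in (37,39,43): print("pad",z,fit(m,model(36,50,z),pd,[461,241,.05],True))
E
```

```text
112 (array([5.93798869e+02, 2.47854059e+02, 5.74506045e-02]), np.float64(1.1504432354342953))
116 (array([5.92966804e+02, 2.48817847e+02, 5.78633881e-02]), np.float64(0.6245093280298875))
120 (array([5.92135545e+02, 2.49780107e+02, 5.82904343e-02]), np.float64(1.2101852701430857))
124 (array([5.91305132e+02, 2.50740763e+02, 5.87326685e-02]), np.float64(1.9689909755679196))
guard (array([5.92591729e+02, 2.48958075e+02, 6.05070014e-02]), np.float64(0.8059702848092343))
pad 37 (array([4.60494544e+02, 2.41159605e+02, 4.99467111e-02]), np.float64(2.4215076356832697))
pad 39 (array([4.60946626e+02, 2.41587267e+02, 4.98606682e-02]), np.float64(2.5457016624585265))
pad 43 (array([4.61850570e+02, 2.42442304e+02, 4.96852866e-02]), np.float64(2.798713710799632))
```

```bash
python3 - <<'E'
from h import *
pi=np.pi; psi=.057+pi/2
bot.grip(0.0)
bot.move_ptp([461,241,60],[pi,0,psi])
r=bot.movel([461,241,32],max_speed=20,threshold=35); s=bot.get_state(); print(r,s["t"],s["tcp_pos"],s["contact_force"])
bot.movel([461,241,120],max_speed=200); bot.grip(1.0)
bot.move_ptp([592.4,249,190],[pi,0,psi]); bot.dwell(.3); s=bot.get_state(); print(s["t"],s["tcp_pos"],s["orientation"],s["contact_force"])
e=s["tcp_pos"]-[592.4,249,190]; x,y=592.4-e[0],249-e[1]
r=bot.movel([x,y,90],max_speed=80,threshold=12); s=bot.get_state(); print(r,s["t"],s["tcp_pos"],s["contact_force"])
cv2.imwrite("pics/w2.png",imaging.capture("wrist"))
E
```

```text
True 8.5167 [461.09963321 241.02630047  40.27396594] [-4.06531984 -1.46649593 11.83228609]
10.8 [591.17471145 249.09162183 189.56759949] [-3.14029933e+00  2.81110104e-04  1.62841382e+00] [-0.16168668  0.67026564  0.19875388]
False 12.2 [594.09954727 249.06551267  90.66062829] [ 1.09467371 -0.42723145  0.82806556]
```

View pics/w2.png

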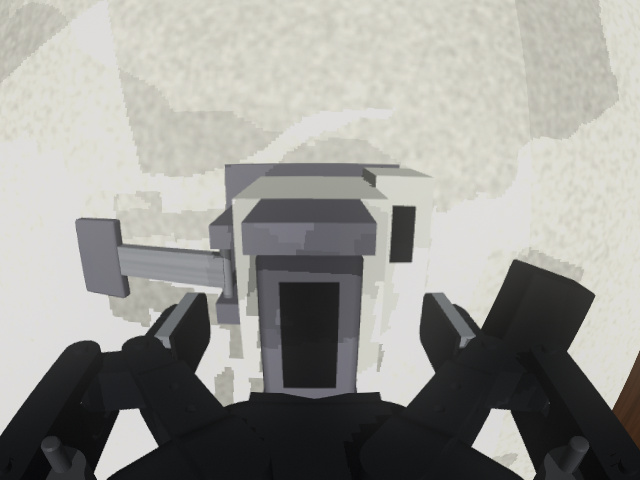

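Pack centre is at u≈310 and the fingers' mid-line at u≈315, so I shift about 2 mm toward -x, then grip and lift.

```bash
python3 - <<'E'
from h import *
pi=np.pi
def S(l):
    s=bot.get_state(); print(l,round(s["t"],2),s["tcp_pos"].round(1),s["contact_force"].round(1),round(s["opening"],3),round(s["gripper_force"],1)); return s
bot.movel([591.9,249,90],max_speed=30); S("adj")
bot.grip(0.0,60); S("grip")
r=bot.movel([591.9,249,150],max_speed=60,threshold=25); S(r)
if not r:
    bot.movel([591.9,249,215],max_speed=120); S("up")
    cv2.imwrite("pics/w3.png",imaging.capture("wrist"))
E
```

```text
adj 12.5 [591.9 249.   90.3] [ 0.1 -0.5  0.4] 1.005 0.0
grip 13.01 [592.  249.   90.1] [-0.5  0.1  0.6] 0.414 64.4
False 14.16 [591.5 248.9 149.4] [-0.4 -0.8 -3.8] 0.408 64.0
up 14.85 [591.5 248.9 214.3] [-0.2  0.1 -4.1] 0.412 64.0
```

```bash
python3 - <<'E'
from h import *
import json
pi=np.pi
def S(l):
    s=bot.get_state(); print(l,round(s["t"],2),s["tcp_pos"].round(1),s["orientation"].round(4),s["contact_force"].round(1),round(s["opening"],3),round(s["gripper_force"],1)); return s
X,Y=552,-7
bot.move_ptp([X,Y,120],[pi,0,pi/2-.105]); S("over")
bot.movel([X,Y,60],max_speed=120); bot.dwell(.2); S("near")
r=bot.movel([X,Y,42],max_speed=20,threshold=4); S(r)
if r:
    bot.grip(0.75); bot.dwell(.2); S("rel")
    bot.grip(1.0)
    bot.movel([X,Y,140],max_speed=150); 
    bot.move_ptp([X,Y,140],[pi,0,pi-.105]); bot.dwell(.3); S("turned")
m=imaging.camera_model("wrist"); cv2.imwrite("pics/w4.png",imaging.capture("wrist"))
json.dump({k:np.asarray(v).tolist() for k,v in m.items()},open("w4.json","w"))
E
```

```text
over 15.97 [553.   -6.3 120.5] [ 3.1401e+00 -6.0000e-04  1.4668e+00] [ 0.3  0.1 -3.1] 0.41 64.0
near 16.82 [552.9  -7.1  61. ] [3.1397e+00 1.0000e-04 1.4659e+00] [-1.4 -0.1 -3.6] 0.413 64.0
True 17.41 [552.   -7.   49.2] [ 3.1416e+00 -1.0000e-04  1.4657e+00] [-1.  -0.5  4.8] 0.411 65.0
rel 18.0 [550.7  -6.8  48.2] [-3.1389e+00 -1.0000e-04  1.4658e+00] [-0.7  0.2 -0. ] 0.749 0.0
turned 20.81 [552.  -7. 140.] [-3.1415e+00  1.0000e-04  3.0364e+00] [ 0.3 -0.6 -0.7] 1.001 0.0
```

View pics/w4.png

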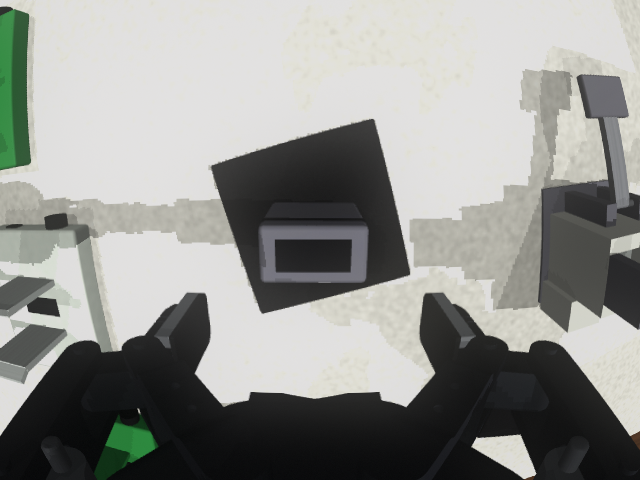

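The pack stands upright on the mat, its top spanning (260,223)–(367,283). Its centre is at u≈314, between the fingers.

```bash
python3 - <<'E'
from fit import *
import json
pi=np.pi
m={k:np.array(v) for k,v in json.load(open("w4.json")).items()}
def model(w,l,z): return [(w/2*-1,-l/2,z),(-w/2,l/2,z),(w/2,l/2,z),(w/2,-l/2,z)]
p,e=fit(m,model(36,64,79),[(260,223),(368,222),(367,282),(262,283)],[552,-7,-.1],True); print(p,e)
if abs(p[0]-552)>6 or abs(p[1]+7)>6 or abs(p[2]+.105)>.06: raise SystemExit("check")
def S(l):
    s=bot.get_state(); print(l,round(s["t"],2),s["tcp_pos"].round(1),s["orientation"].round(4),s["contact_force"].round(1),round(s["opening"],3),round(s["gripper_force"],1)); return s
X,Y=(p[0]+552)/2,(p[1]-7)/2; print(X,Y)
print(bot.movel([X,Y,38],rot=[pi,0,pi-.105],max_speed=100,threshold=12)); S("down")
bot.grip(0.0,60); S("grip")
bot.movel([X,Y,80],max_speed=60); S("lift")
bot.movel([X,Y,200],max_speed=150)
bot.move_ptp([600,-200,200],[pi,0,pi-.105]); bot.dwell(.3); S("view")
m=imaging.camera_model("wrist"); cv2.imwrite("pics/w5.png",imaging.capture("wrist"))
json.dump({k:np.asarray(v).tolist() for k,v in m.items()},open("w5.json","w"))
E
```

```text
[ 5.51705337e+02 -6.31062473e+00 -9.58548737e-02] 2.54732394662733
551.8526683573837 -6.655312363550339
False
down 22.02 [552.4  -6.7  38.6] [-3.1415e+00  1.2000e-03  3.0366e+00] [-0.6  0.5  0.4] 1.0 0.0
grip 22.36 [552.8  -6.9  38.9] [-3.1412e+00  2.0000e-03  3.0365e+00] [-0.9 -0.9  5.4] 0.737 67.3
lift 23.21 [551.6  -6.6  79.8] [-3.1416e+00 -4.0000e-04  3.0366e+00] [ 0.3 -1.  -3.6] 0.742 66.6
view 25.27 [ 600.1 -198.8  200.2] [3.1415e+00 1.0000e-04 3.0383e+00] [-1.2  0.2 -2.9] 0.739 66.6
```

View pics/w5.png

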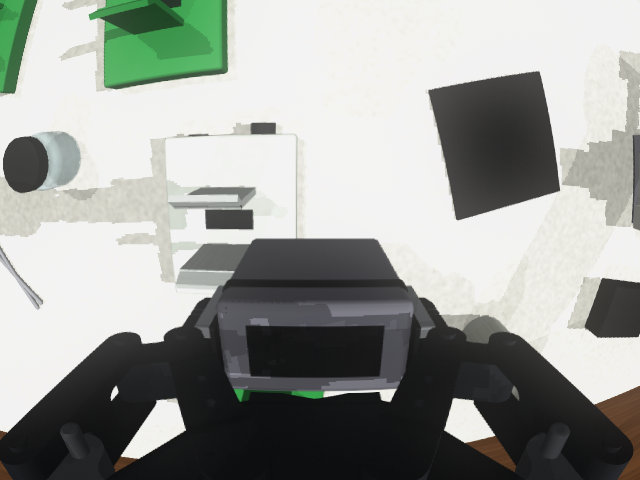

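The pack is held between the fingers (u≈217–410). The bay's black floor slot is at about (229,219) and the supply's -x corners are at (166,138) and (297,135).

```bash
python3 - <<'E'
from h import *
import json
m={k:np.array(v) for k,v in json.load(open("w5.json")).items()}; t=imaging.camera_model("top")
print("slot wrist",at_z(m,229,219,25,True),"top",at_z(t,383.1,223.9,25))
a=at_z(m,166,138,25,True);b=at_z(m,297,135,25,True); d=b-a; yaw=np.arctan2(-d[0],d[1]); L=np.hypot(*d[:2])
print(a,b,L,yaw); mid=(a+b)/2
for y in (yaw,-.105): print("centre",mid[:2]+75*np.array([np.cos(y),np.sin(y)]))
w=cv2.imread("pics/w5.png"); cv2.imwrite("pics/w5c.png",cv2.resize(w[120:300,140:320],(600,600),interpolation=cv2.INTER_CUBIC))
E
```

```text
slot wrist [ 597.53156694 -274.23775383   25.        ] top [ 597.90370334 -274.50173504   25.        ]
[ 517.37195981 -322.156473     25.        ] [ 531.52796825 -205.66362395   25.        ] 117.34980381278037 -0.12092536453056969
centre [ 598.90227153 -272.95736341]
centre [ 599.03690624 -271.77058614]
```

View pics/w5c.png

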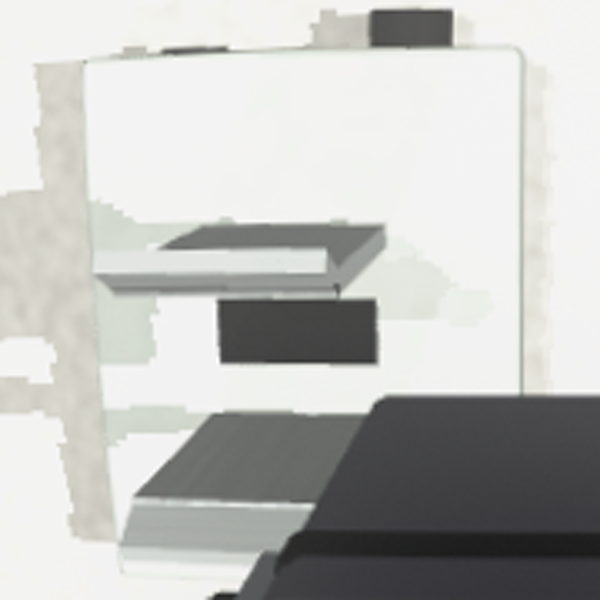

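```bash
python3 - <<'E'
from h import *
pi=np.pi
def S(l):
    s=bot.get_state(); print(l,round(s["t"],2),s["tcp_pos"].round(1),s["orientation"].round(4),s["contact_force"].round(1),round(s["opening"],3),round(s["gripper_force"],1)); return s
X,Y=598,-274; o=[pi,0,pi-.108]
bot.move_ptp([X,Y,160],o); bot.dwell(.3); S("over")
r=bot.movel([X,Y,75],max_speed=50,threshold=8); s=S(r)
if not r:
    r=bot.movel([X,Y,56],max_speed=20,threshold=8); s=S(r)
cv2.imwrite("pics/s6.png",cv2.resize(imaging.capture("side")[230:350,280:440],(800,600),interpolation=cv2.INTER_CUBIC))
E
```

```text
over 26.06 [ 598.6 -273.2  160.9] [-3.1412e+00  1.2000e-03  3.0350e+00] [ 0.  -0.4 -3.9] 0.74 66.6
False 27.91 [ 598.2 -274.1   75.4] [-3.1413e+00  5.0000e-04  3.0336e+00] [-0.6 -0.5 -2.9] 0.742 66.6
True 28.6 [ 598. -274.   61.] [-3.1416e+00 -2.0000e-04  3.0337e+00] [0.  0.3 4.3] 0.741 67.3
```

View pics/s6.png

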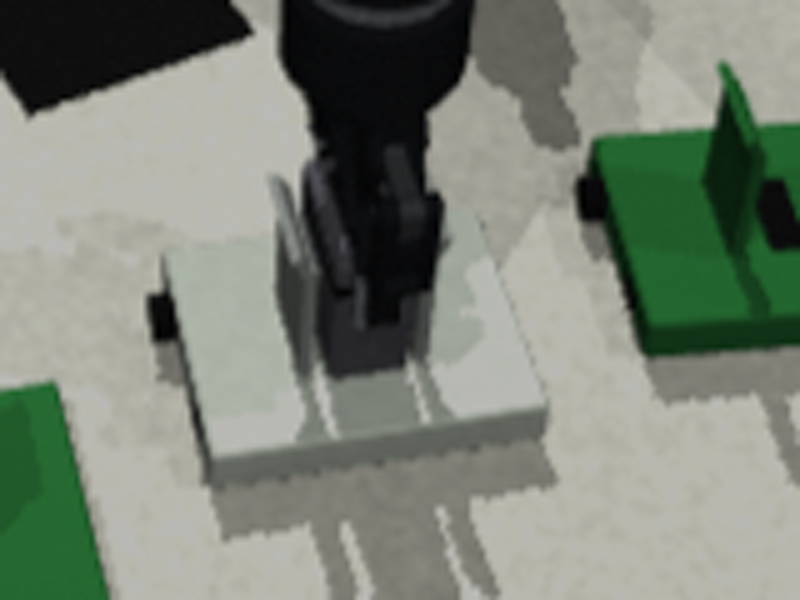

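The pack sits on the bay floor between the plates, its foot at about (365,370), matching the expected height. Next I release, retreat and check.

```bash
python3 - <<'E'
from h import *
bot.grip(0.85); bot.grip(1.0); bot.dwell(.2)
bot.movel([598,-274,260],max_speed=120)
bot.move_ptp([450,-150,300],[np.pi,0,np.pi-.1]); bot.dwell(.3)
s=cv2.resize(imaging.capture("side")[230:350,280:440],(400,300),interpolation=cv2.INTER_CUBIC)
t=cv2.resize(imaging.capture("top")[180:270,340:460],(400,300),interpolation=cv2.INTER_CUBIC)
cv2.imwrite("pics/f.png",cv2.hconcat([s,t])); print(bot.get_state()["t"])
E
```

```text
32.425
```

View pics/f.png

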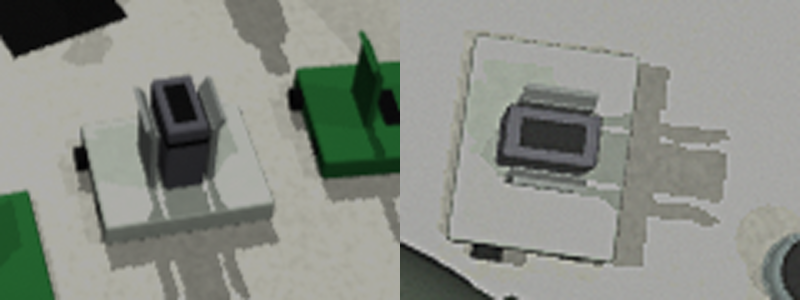

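The pack stands upright on the floor between the plates, with both ends sticking out (side view 180,130; top view 550,137). I'm handing it in.

```bash
python3 -c "
from bench import bot
print(bot.sign_off())"
```

```text
the job is handed in; nothing more can be done
None
```

I ejected the pack, stood it on the mat, gripped it again by its narrow ends and lowered it upright into the white supply's bay, where the final pictures show it standing between the plates; handed in after about 32 s of robot time.

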